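# Free a parcel jammed across the mail chute and put it on the postal scale

### The job

The brown parcel has gone crosswise into the sloping mail chute and is jammed under the two orange guards. Push it back up the chute until it is clear of the guards, lift it out, and lay it flat on the steel platform of the postal scale, fully on it and lengthwise along it; then let go.

Things in the scene. Friction and masses are not known exactly. Their poses are not given: they have to be found in the camera images.
- parcel_mid (a point): Centre of the jammed brown carton with a red band: 46 x 130 x 20 mm (its x, y, z), about 0.12 kg; grip it across x. It starts flat on the sloping floor of the chute, long side across it, downhill side against the throat's two shoulders, both ends under the orange guards. The white parcel with a green band elsewhere is not part of the job.
- chute: Grey mail chute, fixed. Origin on the desk under its middle; x points horizontally up the chute, z up. Floor height = 0.056 + 0.176 x m (10 degree slope), x from -0.14 to 0.14; the parcel stays where it is left on it. Inside 146 mm wide; walls 31 mm high at sides and uphill end. From x = -0.14 to -0.06 shoulders narrow it to a 76 mm throat, open on top.
- guard_edge (a point): Point on the chute floor midway between the uphill edges of the two orange guards, axes as the chute's. The guards roof over each side of the chute downhill of here, 26 to 31 mm above the floor, leaving a 76 mm wide slot open along the middle for fingers. The parcel's centre starts 27 mm downhill of here and is clear of the guards from 25 mm uphill of here.
- scale_top (a point): Postal scale, fixed on the desk: centre of the top of its flat steel platform, 32 mm above the desk. The platform measures 160 mm along x and 200 mm along y; z up. The white body reaches 55 mm beyond it to -x, lower, with a black display.

How it is judged:
By the outcome, as a careful person would: the job done as asked, in the order asked, and still so for the second after the job is handed in, with the robot touching nothing.
It also fails if it takes over 51 s, if anything falls off the work surface, if the arm or the gripper's body presses on something with over 40 N, if the wrist force passes 120 N, or if a joint passes its speed limit or range.

### The arm

A 7-joint arm with a two-finger parallel gripper is mounted at the origin on a cart in front of the work surface, level with it; the furniture and walls round the work are solid. World frame = base frame: x ahead of the robot, y to its left, z up, the work surface at z = 0. Lengths are in m, angles in rad, forces in N, time in s.
With the tool pointing down it reaches from about 0.4 to 0.875 m from the base axis. Payload 4.4 kg.
Tool frame: the origin (TCP) lies between the finger pads; the fingertips stand tcp_to_tips ahead of it and the grasp point (between the pads) lies 11 mm behind it (tcp_to_tips is the distance from the TCP to the fingertips, in m); z points along the fingers, y is the line along which they close (so a half turn about z gives the same grasp; the last joint's range is limited). The gripper opens to 85 mm and grips with 20 to 120 N. Pads are 22 mm wide; open, the fingers measure 114 mm over their backs; the gripper's body (76 mm by 85 mm) begins 54 mm behind the grasp point. The pads swing forward as they close: fully open they stand 13 mm farther back than shut.
Start: joints at [1.205, 0.628, 0.038, 1.517, -0.027, 0.996, -0.02], TCP at [0.192, -0.621, 0.239] pointing down, gripper open.
Joint ranges: [-3.06, 3.06], [-0.37, 2.12], [-1.25, 1.32], [0.18, 2.47], [-1.1, 4.24], [0.23, 1.98], [-2.94, 2.94]. Speed limits (rad/s): [2.57, 2.57, 3.14, 3.14, 3.14, 3.14, 3.14].

### API

Orientations are given as a 3x3 rotation matrix whose columns are the frame's x, y, z axes.
In Python, from plant import read_state, grab_frame, close_job, tcp_to_tips gives the robot as it stands.
- The arm moves only by the tool apply_moves, never from a script. Its arguments are lists of equal length, an entry for each row: "xyz": the shift along the tool's x, y, z scaled (see below), a list of three; "turn": the turn about the tool's z scaled (see below); "fingers": the gripper command: -1 is fully open, 1 is shut, values between are in proportion. A call has 1 to 20 rows; each row shifts and turns the commanded pose from where the row before left it, along the tool's axes as they then stand; what a row does not reach is not made up. The controller multiplies each number of a shift by 25 mm and each number of a turn by 45 degrees. A row lasts 1/10 s, in which the tool goes at most 50 mm and 8.59 degrees, less where a joint would pass 70% of its speed; a pose out of reach is approached as far as the arm can. A call with a number of a shift or a turn outside -1 to 1 is refused whole. A call with a gripper value outside its range is refused whole. The fingers move at their own pace and stop on an object; "force" is the grip in N (left out, the last holds). Time passes only in rows, so rows that do not move let the fingers close. It gives the time, the measured TCP pose, the force, the opening and the grip force at its end, in the units of the state.
- read_state(): the state, without advancing time (a new reading comes with each control period).
- grab_frame(name): name is "scene" or "top" or "wrist"; returns a dict with "img" (384x512x3 uint8, red, green, blue), "range_z" (384x512 float32, m along the optical axis (not along the pixel's ray), 0 where there is no reading), "fov_y" (degrees; the focal length in pixels is half the picture's height over the tangent of half this angle, whatever the lens; pixels are square), "cx", "cy" (the principal point, pixels), "D" ([k1, k2, p1, p2, k3] as OpenCV has them; the pictures are not rectified), "position" and "orientation" of the camera in the world. Camera axes: x right, y up, looking along -z (the intrinsics and any distortion apply to the point x, -y, -z); pixel columns grow to the right and rows downward; lengths in m; the calibration is good to about 2 mm. A picture is of the moment at which its call begins.
- close_job(): hands the job in; it is judged then, once.
The state is a dict: "time_s": time; "qpos": joint angles; "qvel": joint speeds; "effort": joint torques, N m; "ee_pos": TCP position; "tool_rot": TCP orientation; "force": force on the tool from outside, world axes, zero at the start; "wrist_torque": the same for the moment, N m; "width": finger opening in m; "grip_force": force on a finger pad.
Only numpy, scipy, OpenCV 4.12 (cv2) and the standard library are available. Lean on these libraries where they do the work, as an engineer would, in place of code of your own. Each camera call takes 0.05 s, during which the arm holds its last target. There are 200 camera calls.

## Working session

There is one attempt and no reset: what is moved stays moved. The work goes in short steps, Python scripts to look and compute and a tool call to move; the robot and the scene stay as the last step left them, time stands still between calls to the robot, and variables do not carry over. Pictures are saved under pics/ and viewed, at most 10 in all, crops included, and the job is handed in when it is done.

Besides the shell and the picture viewer there is one more tool, called after "Emit:" as name(argument=value, ...) on one line, values as JSON. apply_moves: Moves the arm, as the interface text tells. Its arguments: {"type":"object","properties":{"xyz":{"type":"array"},"turn":{"type":"array"},"fingers":{"type":"array"},"force":{"type":"number"}},"required":["xyz","turn","fingers"]}

```bash
mkdir -p pics && cat > h.py <<'E'
import numpy as np, cv2
from plant import read_state, grab_frame, close_job, tcp_to_tips
def snap(name,fn):
    f=grab_frame(name); cv2.imwrite('pics/'+fn,f['img'][...,::-1]); np.savez('pics/'+fn[:-4]+'.npz',**f); return f
def cloud(f):
    H,W=f['range_z'].shape; fl=H/2/np.tan(np.radians(float(f['fov_y']))/2)
    K=np.array([[fl,0,float(f['cx'])],[0,fl,float(f['cy'])],[0,0,1]])
    u,v=np.meshgrid(np.arange(W),np.arange(H))
    p=cv2.undistortPoints(np.stack([u,v],-1).reshape(-1,1,2).astype(np.float64),K,np.array(f['D'],float)).reshape(H,W,2)
    z=f['range_z']; P=np.stack([p[...,0]*z,-p[...,1]*z,-z],-1)
    return P@np.array(f['orientation']).T+np.array(f['position'])
E
python3 - <<'E'
from h import *
s=read_state(); print({k:np.round(v,3).tolist() for k,v in s.items()}, tcp_to_tips)
a=snap('top','top1.png'); b=snap('scene','scene1.png')
cv2.imwrite('pics/both1.png',cv2.resize(np.hstack([a['img'],b['img']])[...,::-1],(800,300)))
E
```

```text
{'time_s': 0.0, 'qpos': [1.205, 0.629, 0.038, 1.518, -0.027, 0.996, -0.02], 'qvel': [-0.001, 0.0, -0.0, 0.002, -0.002, 0.0, 0.001], 'effort': [-0.0, -56.34, 1.226, -19.345, 0.011, 0.011, -0.0], 'ee_pos': [0.192, -0.62, 0.238], 'tool_rot': [[0.955, 0.295, -0.001], [0.295, -0.955, 0.002], [-0.0, -0.002, -1.0]], 'force': [0.241, -0.358, -0.904], 'wrist_torque': [0.022, 0.019, -0.004], 'grip_force': 0.0, 'width': 0.086} 0.008
```

View pics/top1.png

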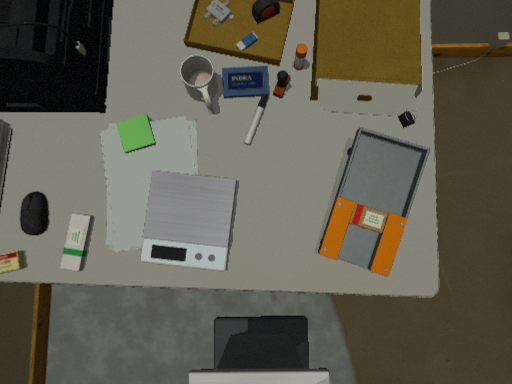

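View pics/scene1.png

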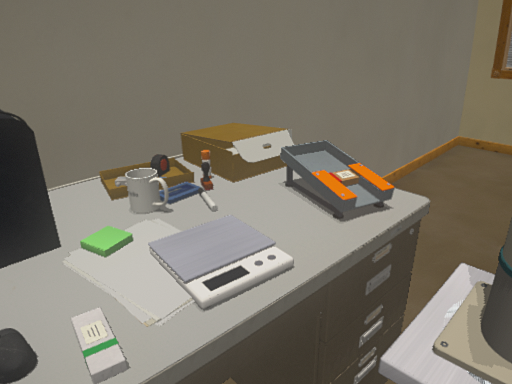

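The top view shows the chute at about (375,200) px. Its guards are orange, and the brown/red parcel shows in the slot at (370,217). The scale's platform is at about (190,205), with its display toward the robot. Next I measure both.

```bash
python3 - <<'E'
from h import *
f=dict(np.load('pics/top1.npz')); P=cloud(f); im=f['img'].astype(int)
hsv=cv2.cvtColor(f['img'],cv2.COLOR_RGB2HSV)
R=np.zeros((384,512),bool); R[120:280,315:432]=1
org=R&(hsv[...,0]>6)&(hsv[...,0]<20)&(hsv[...,1]>200)&(hsv[...,2]>150)&(P[...,2]>.03)
n,l,st,c=cv2.connectedComponentsWithStats(org.astype(np.uint8))
for i in range(1,n):
    if st[i,4]>100:
        q=P[l==i]; r=cv2.minAreaRect(q[:,:2].astype(np.float32)*1000); print('guard',st[i],q.mean(0).round(4),r, cv2.boxPoints(r).round(0).tolist())
# chute whole
ch=R&(P[...,2]>.02)&(P[...,2]<.14)
n,l,st,c=cv2.connectedComponentsWithStats(ch.astype(np.uint8)); i=1+st[1:,4].argmax(); q=P[l==i]
r=cv2.minAreaRect(q[:,:2].astype(np.float32)*1000); print('chute',r,cv2.boxPoints(r).round(0).tolist())
q=org
A=P[org]; co=np.linalg.lstsq(np.c_[A[:,:2],np.ones(len(A))],A[:,2],rcond=None)[0]; print('guard plane',co, np.hypot(*co[:2]), np.degrees(np.arctan2(co[1],co[0])))
# scale
S=np.zeros_like(R); S[160:275,135:245]=1
m=S&(P[...,2]>.027)&(P[...,2]<.04)
n,l,st,c=cv2.connectedComponentsWithStats(m.astype(np.uint8)); i=1+st[1:,4].argmax(); q=P[l==i]
r=cv2.minAreaRect(q[:,:2].astype(np.float32)*1000); print('scale',r,cv2.boxPoints(r).round(0).tolist(),q[:,2].mean())
for v,u in [(217,360),(217,374),(225,371),(190,380),(170,390),(240,360),(222,190),(250,170),(135,395)]: print(u,v,im[v,u],P[v,u].round(4))
E
```

```text
guard [ 320  198   35   61 1045] [ 0.4674 -0.1772  0.078 ] ((438.2899169921875, -136.78939819335938), (103.43904113769531, 226.39625549316406), 35.557373046875) [[330.0, -75.0], [462.0, -259.0], [546.0, -199.0], [415.0, -15.0]]
guard [ 371  213   35   63 1065] [ 0.4303 -0.2866  0.0771] ((452.81158447265625, -170.41297912597656), (292.1920471191406, 132.53314208984375), 79.40428161621094) [[361.0, -302.0], [491.0, -326.0], [545.0, -39.0], [415.0, -15.0]]
chute ((523.2733764648438, -257.92138671875), (158.6893310546875, 292.0701599121094), 71.61090850830078) [[360.0, -287.0], [637.0, -379.0], [687.0, -229.0], [410.0, -137.0]]
guard plane [0.01601593 0.16498529 0.10871283] 0.16576083753281962 84.45539014342701
scale ((519.2402954101562, 155.13584899902344), (199.99630737304688, 164.78378295898438), 83.11398315429688) [[425.0, 66.0], [589.0, 46.0], [613.0, 245.0], [449.0, 264.0]] 0.03286828863300939
360 217 [144  90  55] [ 0.4907 -0.2303  0.0704]
374 217 [148 154 134] [ 0.4901 -0.2603  0.0735]
371 225 [165 169 144] [ 0.4728 -0.2539  0.0696]
380 190 [102 109 107] [ 0.552  -0.2806  0.0604]
390 170 [100 107 103] [ 0.5957 -0.3027  0.0702]
360 240 [103 112 107] [ 0.441  -0.2346  0.0421]
190 222 [136 137 137] [0.487  0.1533 0.0297]
170 250 [27 31 29] [0.4233 0.1996 0.0242]
395 135 [133 133 122] [ 0.6969 -0.3421  0.0008]
```

Emit:
apply_moves(xyz=[[0.975,-0.68,0.1],[0.975,-0.68,0.1],[0.975,-0.68,0.1],[0.975,-0.68,0.1],[0.975,-0.68,0.1],[0.975,-0.68,0.1],[0.975,-0.68,0.1],[0.975,-0.68,0.1],[0.975,-0.68,0.1],[0.975,-0.68,0.1],[0.975,-0.68,0.1],[0.975,-0.68,0.1],[0.975,-0.68,0.1],[0.975,-0.68,0.1],[0.975,-0.68,0.1],[0.975,-0.68,0.1]], turn=[0,0,0,0,0,0,0,0,0,0,0,0,0,0,0,0], fingers=[-1,-1,-1,-1,-1,-1,-1,-1,-1,-1,-1,-1,-1,-1,-1,-1])

```text
time_s: 1.7
ee_pos: [0.4847, -0.2448, 0.1989]
tool_rot: [[0.955, 0.295, -0.001], [0.295, -0.955, 0.0], [-0.0, -0.0, -1.0]]
force: [0.3, -0.6, -0.4]
width: 0.0854
grip_force: 0.0
```

Emit:
apply_moves(xyz=[[0,0,0],[0,0,0],[0,0,0],[0,0,0],[0,0,0],[0,0,0],[0,0,0],[0,0,0],[0,0,0]], turn=[-0.173,-0.173,-0.173,-0.173,-0.173,-0.173,-0.173,0,0], fingers=[-1,-1,-1,-1,-1,-1,-1,-1,-1])

```text
time_s: 2.6
ee_pos: [0.484, -0.246, 0.1991]
tool_rot: [[0.318, 0.948, -0.0], [0.948, -0.318, 0.0], [0.0, -0.001, -1.0]]
force: [-0.6, -0.5, 0.3]
width: 0.0853
grip_force: 0.0
```

```bash
python3 - <<'E'
from h import *
s=read_state(); print({k:np.round(s[k],4).tolist() for k in ['time_s','qpos','ee_pos','tool_rot','force']})
snap('wrist','w1.png')
E
```

```text
{'time_s': 2.6, 'qpos': [0.5786, 0.5347, -0.2374, 1.8568, 0.1727, 0.7706, -0.0747], 'ee_pos': [0.484, -0.246, 0.1991], 'tool_rot': [[0.3178, 0.9482, -0.0004], [0.9482, -0.3178, 0.0004], [0.0002, -0.0005, -1.0]], 'force': [-0.5661, -0.488, 0.2585]}
```

View pics/w1.png

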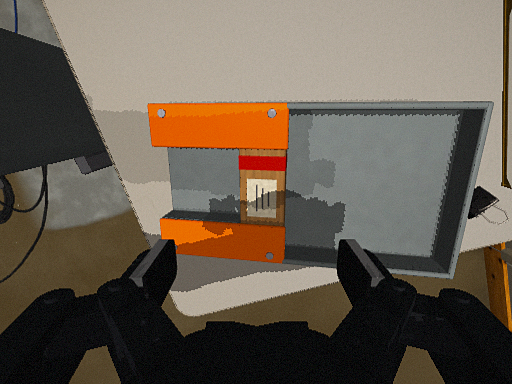

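The wrist view shows the parcel in the slot at about columns 240–286, rows 148–223. The guards lie above and below it, with uphill edges at column ~287. Uphill is to the right.

```bash
python3 - <<'E'
from h import *
f=dict(np.load('pics/w1.npz')); P=cloud(f); im=f['img'].astype(int); ok=f['range_z']>0
hsv=cv2.cvtColor(f['img'],cv2.COLOR_RGB2HSV); h,s,v=hsv[...,0],hsv[...,1],hsv[...,2]
org=ok&(h>5)&(h<20)&(s>215)&(v>150)&(P[...,2]>.04)&(P[...,2]<.13)
n,l,st,c=cv2.connectedComponentsWithStats(org.astype(np.uint8)); qs=[]
for i in range(1,n):
    if st[i,4]>500:
        q=P[l==i]; r=cv2.minAreaRect(q[:,:2].astype(np.float32)*1000); qs.append(q); print('guard',st[i],q.mean(0).round(4),r)
a,b=[cv2.boxPoints(cv2.minAreaRect(q[:,:2].astype(np.float32))) for q in qs]
d=np.array([.949,-.315]);
for q in qs:  # long side dir
    bx=cv2.boxPoints(cv2.minAreaRect(q[:,:2].astype(np.float32))); e=bx-np.roll(bx,1,0); e=e[np.argmax(np.hypot(*e.T))]; print('dir',np.degrees(np.arctan2(e[1],e[0])))
# chute outline
m=ok&(P[...,2]>.025)&(P[...,2]<.14); m[290:]=0; m[:,:140]=0
n,l,st,c=cv2.connectedComponentsWithStats(m.astype(np.uint8)); i=1+st[1:,4].argmax(); r=cv2.minAreaRect(P[l==i][:,:2].astype(np.float32)*1000); print('chute',r,cv2.boxPoints(r).round().tolist())
A=np.vstack([P[130:200,360:430].reshape(-1,3)]); A=A[A[:,2]>.03]
co=np.linalg.lstsq(np.c_[A[:,:2],np.ones(len(A))],A[:,2],rcond=None)[0]; print('floor',co,np.hypot(*co[:2]),np.degrees(np.arctan2(-co[1],-co[0])))
for (u,vv) in [(242,155),(242,165),(242,200),(242,218),(284,155),(284,165),(284,200),(284,218),(200,170),(300,170)]: print(u,vv,im[vv,u],P[vv,u].round(4))
for row in (163,190,210): print(row,[(u,tuple(im[row,u])) for u in list(range(234,246,1))+list(range(280,292))])
E
```

```text
guard [ 148  103  141   47 6000] [ 0.4713 -0.1784  0.0731] ((468.3705139160156, -177.64053344726562), (40.39558792114258, 132.5263671875), 71.39522552490234)
guard [ 160  218  125   45 3869] [ 0.4354 -0.2883  0.0734] ((430.987548828125, -288.02734375), (40.670650482177734, 132.50906372070312), 70.85931396484375)
dir -18.604773
dir -19.140697
chute ((523.8242797851562, -257.93310546875), (157.89703369140625, 289.0356140136719), 71.37223815917969) [[362.0, -287.0], [636.0, -379.0], [686.0, -229.0], [412.0, -137.0]]
floor [-0.16266642  0.13616135  0.20957943] 0.21213269052334768 -39.93131123145055
242 155 [172  75  38] [ 0.482 -0.212  0.066]
242 165 [180   0   0] [ 0.4787 -0.2213  0.0658]
242 200 [98 69 37] [ 0.4667 -0.2555  0.0663]
242 218 [116  76  39] [ 0.46   -0.2745  0.0653]
284 155 [137  99  46] [ 0.5207 -0.2237  0.0738]
284 165 [192   9   0] [ 0.5179 -0.233   0.0733]
284 200 [60 37 18] [ 0.5076 -0.2674  0.0718]
284 218 [54 31 11] [ 0.5018 -0.2887  0.065 ]
200 170 [107 107 105] [ 0.4295 -0.2165  0.0357]
300 170 [113 115 114] [ 0.5327 -0.2468  0.0561]
163 [(234, (np.int64(115), np.
[... 3028 characters left out ...]
1), np.int64(72), np.int64(33))), (245, (np.int64(100), np.int64(69), np.int64(28))), (280, (np.int64(122), np.int64(83), np.int64(43))), (281, (np.int64(120), np.int64(76), np.int64(34))), (282, (np.int64(117), np.int64(80), np.int64(41))), (283, (np.int64(105), np.int64(70), np.int64(32))), (284, (np.int64(47), np.int64(35), np.int64(6))), (285, (np.int64(63), np.int64(64), np.int64(59))), (286, (np.int64(69), np.int64(75), np.int64(74))), (287, (np.int64(68), np.int64(73), np.int64(70))), (288, (np.int64(72), np.int64(72), np.int64(73))), (289, (np.int64(66), np.int64(70), np.int64(67))), (290, (np.int64(66), np.int64(72), np.int64(72))), (291, (np.int64(72), np.int64(81), np.int64(77)))]
```

```bash
python3 - <<'E'
from h import *
f=dict(np.load('pics/w1.npz')); P=cloud(f); s=read_state(); R=np.array(s['tool_rot']);T=(P-np.array(s['ee_pos']))@R
z=f['range_z']
for (u0,u1) in [(125,180),(335,390)]:
    q=T[238:292,u0:u1].reshape(-1,3); zz=z[238:292,u0:u1].ravel(); q=q[(zz>0)&(abs(q[:,0])<.03)&(q[:,2]<.04)]
    print(len(q), np.percentile(q,[1,50,99],axis=0).round(4).tolist())
E
```

```text
2128 [[-0.0106, -0.0545, -0.0518], [0.0069, -0.0418, -0.0278], [0.0116, -0.0408, -0.006]]
2146 [[-0.0107, 0.0436, -0.0519], [0.0067, 0.0445, -0.0281], [0.0115, 0.0573, -0.006]]
```

Emit:
apply_moves(xyz=[[0.06,0.2,0.4],[0,0,0.8],[0,0,0.8],[0,0,0.8],[0,0,0.8],[0,0,0.7],[0,0,0.5],[0,0,0.4],[0,0,0.28],[0,0,0],[0,0,0],[0,0,0],[0,0,0],[0,0,0],[0,0,0],[0,0,0]], turn=[0,0,0,0,0,0,0,0,0,0,0,0,0,0,0,0], fingers=[-1,-1,-1,-1,-1,-1,-1,-1,-1,-1,-0.32,-0.32,-0.32,-0.32,-0.32,-0.32], force=25)

```text
time_s: 4.25
ee_pos: [0.4895, -0.2462, 0.0625]
tool_rot: [[0.315, 0.949, 0.0], [0.949, -0.315, -0.0], [-0.0, 0.0, -1.0]]
force: [-0.2, -0.1, 0.6]
width: 0.0563
grip_force: 0.0
```

```bash
python3 - <<'E'
from h import *
f=snap('wrist','w2.png'); P=cloud(f); s=read_state(); R=np.array(s['tool_rot']);T=(P-np.array(s['ee_pos']))@R
print(s['width'],s['ee_pos'],s['force'])
np.save('pics/T2.npy',T)
E
```

```text
0.056645402711441736 [ 0.4895255  -0.24617093  0.06241563] [-0.4441928   0.03923911  0.88429174]
```

View pics/w2.png

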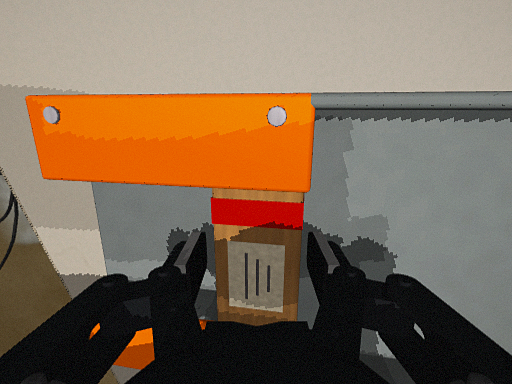

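The fingers straddle the parcel (columns 213–302) with inner faces at about 207 and 307. Next I check tip depth against the floor.

```bash
python3 - <<'E'
from h import *
T=np.load('pics/T2.npy'); f=dict(np.load('pics/w2.npz')); dark=f['img'].max(2)<60; ok=f['range_z']>0
for u0,u1 in [(185,212),(302,325)]:
    m=np.zeros_like(ok); m[228:275,u0:u1]=1; q=T[m&ok&dark]; q=q[q[:,2]<.03]; print(len(q),np.percentile(q,[1,50,95,99],axis=0).round(4).tolist())
for u,v in [(180,215),(335,215),(220,240),(295,240),(258,240),(206,232),(311,232)]: print(u,v,T[v,u].round(4))
E
```

```text
785 [[-0.0238, -0.0423, -0.0338], [0.0037, -0.0268, -0.0115], [0.0104, -0.0265, 0.0196], [0.0106, -0.0264, 0.0213]]
770 [[-0.0195, 0.0279, -0.0331], [0.0041, 0.0297, -0.0097], [0.0103, 0.0326, 0.0089], [0.0105, 0.0357, 0.0095]]
180 215 [ 0.011  -0.0453  0.0225]
335 215 [0.017  0.0446 0.0064]
220 240 [ 0.0064 -0.0179 -0.0025]
295 240 [ 0.0105  0.0205 -0.011 ]
258 240 [ 0.0085  0.0022 -0.0069]
206 232 [ 0.001  -0.0294  0.0195]
311 232 [ 0.0106  0.0302 -0.0017]
```

Emit:
apply_moves(xyz=[[0,0,0.08],[0,0,0.08],[0,0,0],[0,0.2,-0.035],[0,0.32,-0.056],[0,0.32,-0.056],[0,0.32,-0.056],[0,0.32,-0.056],[0,0.32,-0.056],[0,0.32,-0.056],[0,0.32,-0.056],[0,0.2,-0.035],[0,0,0],[0,0,0]], turn=[0,0,0,0,0,0,0,0,0,0,0,0,0,0], fingers=[-0.32,-0.32,-0.32,-0.32,-0.32,-0.32,-0.32,-0.32,-0.32,-0.32,-0.32,-0.32,-0.32,-0.32])

```text
time_s: 5.7
ee_pos: [0.5482, -0.2661, 0.07]
tool_rot: [[0.315, 0.949, -0.008], [0.949, -0.315, 0.002], [-0.001, -0.008, -1.0]]
force: [-9.1, 2.5, 11.6]
width: 0.0564
grip_force: 6.5
```

```bash
python3 - <<'E'
from h import *
f=snap('wrist','w3.png'); P=cloud(f); s=read_state(); R=np.array(s['tool_rot']);T=(P-np.array(s['ee_pos']))@R
print(s['width'],s['ee_pos'],s['force'],s['qpos'])
for u,v in [(220,240),(295,240),(258,240),(311,232),(335,215),(180,215)]: print(u,v,T[v,u].round(4))
E
```

```text
0.056477206221346964 [ 0.54822585 -0.26605726  0.0700036 ] [-10.40167239   3.00022095  10.95376134] [ 0.5180306   0.7973151  -0.18443749  1.75342641  0.23037821  0.61992335
 -0.12162287]
220 240 [ 0.0082 -0.0173 -0.0061]
295 240 [0.002  0.0232 0.0065]
258 240 [ 0.0104  0.0022 -0.0108]
311 232 [ 0.0102  0.0304 -0.0009]
335 215 [0.0187 0.0432 0.0021]
180 215 [ 0.0125 -0.0442  0.0186]
```

View pics/w3.png

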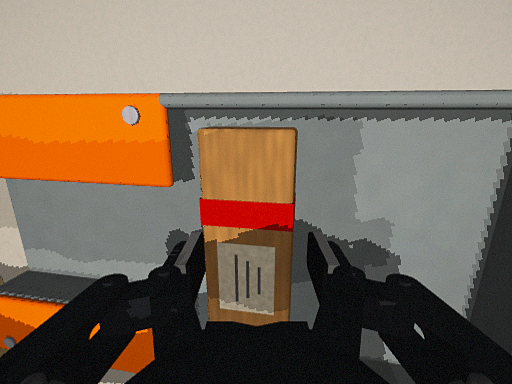

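The parcel is clear of the guards (its downhill edge is at column 200, the guard edge at 172) and still square. The uphill tip is brushing the floor, so I lift slightly and then grip.

Emit:
apply_moves(xyz=[[0,0,-0.12],[0,0,0],[0,0,0],[0,0,0],[0,0,0],[0,0,0],[0,0,0],[0,0,0]], turn=[0,0,0,0,0,0,0,0], fingers=[-0.32,-0.32,1,1,1,1,1,1], force=30)

```text
time_s: 6.55
ee_pos: [0.552, -0.2668, 0.0731]
tool_rot: [[0.314, 0.949, -0.0], [0.949, -0.314, 0.0], [-0.0, -0.0, -1.0]]
force: [-2.9, 0.5, 5.7]
width: 0.0464
grip_force: 30.2
```

Gripped at 46 mm. Lift slowly and look.

Emit:
apply_moves(xyz=[[0,0,-0.1],[0,0,-0.2],[0,0,-0.3],[0,0,-0.5],[0,0,-0.6],[0,0,-0.6],[0,0,-0.6],[0,0,-0.6],[0,0,-0.4],[0,0,0]], turn=[0,0,0,0,0,0,0,0,0,0], fingers=[1,1,1,1,1,1,1,1,1,1])

```text
time_s: 7.55
ee_pos: [0.5534, -0.2673, 0.1727]
tool_rot: [[0.315, 0.949, 0.004], [0.949, -0.315, -0.002], [-0.0, 0.004, -1.0]]
force: [0.2, -0.2, -1.3]
width: 0.0467
grip_force: 30.3
```

```bash
python3 - <<'E'
from h import *
f=snap('wrist','w4.png'); P=cloud(f); s=read_state(); R=np.array(s['tool_rot']);T=(P-np.array(s['ee_pos']))@R
hsv=cv2.cvtColor(f['img'],cv2.COLOR_RGB2HSV)
m=(T[...,2]>-.03)&(T[...,2]<.03)&(abs(T[...,1])<.024)&(T[...,0]<.08)&(T[...,0]>.015)&(f['range_z']>0)
q=T[m]; print(len(q),'top plane z=a x+b y+c',np.linalg.lstsq(np.c_[q[:,:2],np.ones(len(q))],q[:,2],rcond=None)[0], q.min(0),q.max(0), np.percentile(q[:,0],99.5))
print(s['width'],s['ee_pos'],s['force'],s['qpos'])
# scale platform target
f=dict(np.load('pics/top1.npz')); P=cloud(f); v=f['img'].max(2)
S=np.zeros(v.shape,bool); S[165:262,140:242]=1
m=S&(P[...,2]>.027)&(P[...,2]<.04)&(v<175)&(v>90)
n,l,st,c=cv2.connectedComponentsWithStats(m.astype(np.uint8)); i=1+st[1:,4].argmax(); r=cv2.minAreaRect(P[l==i][:,:2].astype(np.float32)*1000); print(r)
E
```

```text
9575 top plane z=a x+b y+c [ 0.02231071 -0.17188791 -0.00918062] [ 0.01500323 -0.02233819 -0.01392996] [0.06430543 0.02395625 0.00352715] 0.0642423973770237
0.04674099066752769 [ 0.55262695 -0.26713127  0.17149054] [ 0.06249214 -1.03130234 -0.83570672] [ 0.54275336  0.65990357 -0.22385489  1.68863249  0.18882253  0.81216916
 -0.08569389]
((520.0693969726562, 155.6350555419922), (199.39761352539062, 162.48709106445312), 82.84209442138672)
```

View pics/w4.png

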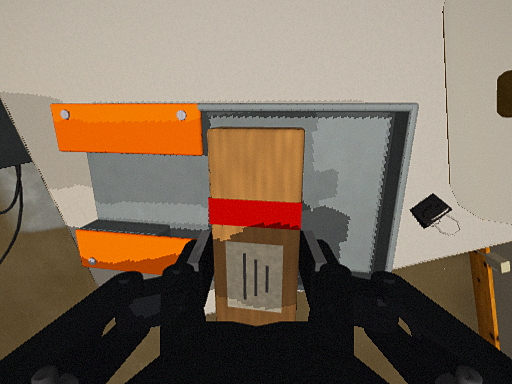

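Emit:
apply_moves(xyz=[[0.3,-0.126,0],[0.6,-0.253,0],[0.87,-0.366,0],[0.87,-0.366,0],[0.87,-0.366,0],[0.87,-0.366,0],[0.87,-0.366,0],[0.87,-0.366,0],[0.87,-0.366,0],[0.87,-0.366,0],[0.87,-0.366,0],[0.87,-0.366,0],[0.87,-0.366,0],[0.87,-0.366,0],[0.87,-0.366,0],[0.87,-0.366,0],[0.87,-0.366,0],[0.87,-0.366,0],[0.5,-0.21,0],[0.3,-0.126,0]], turn=[0,0,0,0,0,0,0,0,0,0,0,0,0,0,0,0,0,0,0,0], fingers=[1,1,1,1,1,1,1,1,1,1,1,1,1,1,1,1,1,1,1,1])

```text
time_s: 9.6
ee_pos: [0.5178, 0.1575, 0.17]
tool_rot: [[0.312, 0.95, -0.001], [0.95, -0.312, 0.0], [-0.0, -0.001, -1.0]]
force: [-0.2, 0.2, -1.0]
width: 0.0461
grip_force: 30.3
```

Emit:
apply_moves(xyz=[[0,0,0],[0,0,0],[0,0,0],[0,0,0.3],[0,0,0.6],[0,0,0.8],[0,0,0.8],[0,0,0.8],[0,0,0.6],[0,0,0.4],[0,0,0.2],[0,0,0],[0,0,0]], turn=[-0.083,-0.083,-0.083,0,0,0,0,0,0,0,0,0,0], fingers=[1,1,1,1,1,1,1,1,1,1,1,1,1])

```text
time_s: 10.9
ee_pos: [0.5194, 0.1555, 0.0583]
tool_rot: [[0.124, 0.992, 0.001], [0.992, -0.124, 0.0], [0.0, 0.001, -1.0]]
force: [-0.4, 0.7, -0.7]
width: 0.0466
grip_force: 30.3
```

```bash
python3 - <<'E'
from h import *
f=snap('wrist','w5.png'); P=cloud(f); s=read_state(); R=np.array(s['tool_rot']);T=(P-np.array(s['ee_pos']))@R
m=(T[...,2]>-.02)&(T[...,2]<.01)&(abs(T[...,1])<.024)&(T[...,0]<.08)&(T[...,0]>.015)&(f['range_z']>0)
q=T[m]; print('top',np.linalg.lstsq(np.c_[q[:,:2],np.ones(len(q))],q[:,2],rcond=None)[0], np.percentile(q[:,0],99.5))
m=(P[...,2]>.02)&(P[...,2]<.04)&(T[...,0]>.03)&(f['range_z']>0)&(abs(T[...,1])<.1)
q=P[m]; print(len(q),'platform z',np.median(q[:,2])); print(s['ee_pos'],s['width'],s['force'],R[:,1])
E
```

```text
top [ 0.0247347  -0.16836352 -0.00806653] 0.06384673211455967
33261 platform z 0.031389623672710476
[0.51953    0.1556226  0.05849213] 0.04642159919008673 [ 0.13930474 -0.01641237 -1.36506474] [ 0.99223753 -0.12435137  0.0011954 ]
```

View pics/w5.png

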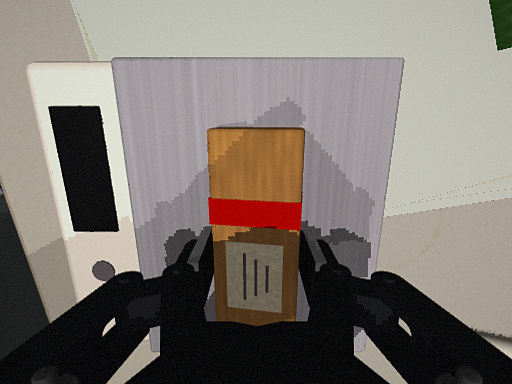

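The parcel is centred over the platform (platform columns 112–404, parcel 208–304) and still tilted 10°. Lower it gently until it levels.

Emit:
apply_moves(xyz=[[0,0,0.2],[0,0,0.16],[0,0,0.06],[0,0,0.05],[0,0,0.05],[0,0,0.04],[0,0,0]], turn=[0,0,0,0,0,0,0], fingers=[1,1,1,1,1,1,1])

```text
time_s: 11.65
ee_pos: [0.5198, 0.1553, 0.0451]
tool_rot: [[0.125, 0.992, 0.002], [0.992, -0.125, -0.0], [0.0, 0.002, -1.0]]
force: [-0.8, -1.6, 9.6]
width: 0.0462
grip_force: 29.3
```

Emit:
apply_moves(xyz=[[0,0,0.03],[0,0,0],[0,0,0],[0,0,0],[0,0,0],[0,0,0],[0,0,0],[0,0,0]], turn=[0,0,0,0,0,0,0,0], fingers=[1,1,-0.1,-0.2,-0.3,-0.5,-0.7,-0.7], force=20)

```text
time_s: 12.45
ee_pos: [0.5188, 0.1555, 0.043]
tool_rot: [[0.124, 0.992, -0.0], [0.992, -0.124, -0.0], [-0.0, -0.0, -1.0]]
force: [0.1, 0.4, 0.5]
width: 0.0725
grip_force: 0.0
```

Emit:
apply_moves(xyz=[[0,0,-0.2],[0,0,-0.4],[0,0,-0.8],[0,0,-0.9],[0,0,-0.9],[0,0,-0.9],[0,0,-0.6],[0,0,-0.3],[0,0,0],[0,0,0]], turn=[0,0,0,0,0,0,0,0,0,0], fingers=[-0.7,-0.7,-0.7,-1,-1,-1,-1,-1,-1,-1])

```text
time_s: 13.45
ee_pos: [0.5187, 0.1553, 0.1679]
tool_rot: [[0.124, 0.992, -0.001], [0.992, -0.124, -0.0], [-0.0, -0.0, -1.0]]
force: [-0.4, 0.5, -0.2]
width: 0.0853
grip_force: 0.0
```

```bash
python3 - <<'E'
from h import *
f=snap('wrist','w6.png'); P=cloud(f); s=read_state()
m=(P[...,2]>.045)&(P[...,2]<.06)&(f['range_z']>0)&(abs(P[...,0]-.52)<.1)&(abs(P[...,1]-.155)<.12)
q=P[m]; co=np.linalg.lstsq(np.c_[q[:,:2],np.ones(len(q))],q[:,2],rcond=None)[0]
print('top plane',co,q[:,2].mean(),cv2.minAreaRect(q[:,:2].astype(np.float32)*1000)); print(s['ee_pos'],s['force'],s['width'],s['time_s'])
E
```

```text
top plane [ 0.00210045 -0.00197852  0.05081077] 0.051593035368274295 ((521.7611083984375, 154.42190551757812), (128.82266235351562, 46.094600677490234), 82.87812042236328)
[0.51845076 0.15522092 0.1674739 ] [-0.2269084  -0.30797215  0.26700063] 0.08537839832864873 13.5
```

View pics/w6.png

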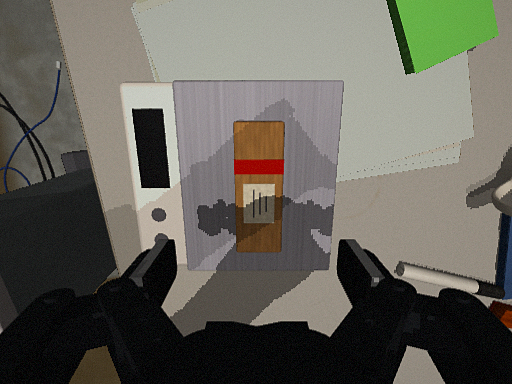

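The parcel lies flat (top at z 0.0516, level), centred at (0.522, 0.154) on the platform and aligned at 82.9°, the same as the scale. The gripper is well clear.

```bash
python3 -c "
from h import *
print(close_job())"
```

```text
the job is handed in; nothing more can be done
None
```

The parcel was pushed clear of the guards, lifted out and laid flat, centred and lengthwise on the scale platform; the gripper let go, and the job was handed in at about 13.5 s on the robot's clock.

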